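# Put the good grinding wheels back in their colour-coded caddy

## Robot

A 6-joint arm with a two-finger parallel gripper is mounted at the origin on the work surface. World frame = base frame: x ahead of the robot, y to its left, z up, the work surface at z = 0. Lengths are in m, angles in rad, forces in N, time in s.
With the tool pointing down it reaches from about 0.25 to 0.775 m from the base axis. Payload 4 kg.
Tool frame: the origin (TCP) lies midway between the tips of the shut fingers; the grasp point (between the pads) lies arm.tcp_to_grasp behind it (arm.tcp_to_grasp is the distance from the TCP to the grasp point, in m); z points along the fingers, y is the line along which they close (so a half turn about z gives the same grasp; the last joint's range is limited). The gripper opens to 85 mm and grips with 20 to 120 N. Pads are 22 mm wide; open, the fingers measure 114 mm over their backs; the gripper's body (76 mm by 85 mm) begins 54 mm behind the grasp point. The pads swing forward as they close: fully open they stand 13 mm farther back than shut.
Start: joints at [-1.439, 0.087, 1.371, -0, 1.684, -0.103], TCP at [0.128, -0.535, 0.205] pointing down, gripper open.
Joint ranges: [-3.1, 3.1], [-0.76, 2.03], [0.27, 2.55], [-1.08, 4.22], [0.17, 2.65], [-2.57, 2.57]. Speed limits (rad/s): [2.79, 2.79, 3.14, 3.14, 3.14, 3.14].

## Interface

Orientations are given as a unit quaternion [w, x, y, z].
In Python, from workcell import arm gives the robot as it stands.
- The arm moves only by the shell command python3 -m inch 'ROWS' [FORCE]. ROWS is JSON, a list that holds one entry, the list of rows, each a list of 7 numbers: the shift along the world's x, y, z in cm, then the turn, a rotation vector about the world's x, y, z in degrees, then the opening, from 0 (shut) to 1 (fully open). In form: [[[dx, dy, dz, wx, wy, wz, jaw], ...]]. A call has 1 to 12 rows; each row shifts and turns the commanded pose from where the row before left it; what a row does not reach is not made up. A row lasts 1/10 s, in which the tool goes at most 50 mm and 8.59 degrees, less where a joint would pass 70% of its speed; a pose out of reach is approached as far as the arm can. A call with a gripper value outside its range is refused whole. The fingers move at their own pace and stop on an object; FORCE is the grip in N (left out, the last holds). Time passes only in rows, so rows that do not move let the fingers close. It gives the time, the measured TCP pose, the force, the opening and the grip force at its end, in the units of the state.
- arm.state(): the state, without advancing time (a new reading comes with each control period).
- arm.get_image(name): name is "side" or "top" or "wrist"; returns the picture (480x640x3 uint8, red, green, blue); there is no depth.
- arm.get_calibration(name): a dict with "fov_y" (degrees; the focal length in pixels is half the picture's height over the tangent of half this angle, whatever the lens; pixels are square), "cx", "cy" (the principal point, pixels), "extrinsics" (4x4, takes a point from camera to world coordinates). Camera axes: x right, y up, looking along -z (the intrinsics and any distortion apply to the point x, -y, -z); pixel columns grow to the right and rows downward; lengths in m; the calibration is good to about 2 mm. A picture is of the moment at which its call begins: read the wrist's pose just before it. get_calibration takes no time and is no camera call; for the wrist camera it gives the pose at the moment of the call.
- arm.close_job(): hands the job in; it is judged then, once.
The state is a dict: "time": time; "qpos": joint angles; "joint_velocities": joint speeds; "joint_torque": joint torques, N m; "position": TCP position; "orientation": TCP orientation; "wrist_force": force on the tool from outside, world axes, zero at the start; "wrist_torque": the same for the moment, N m; "finger_gap": finger opening in m; "gripper_force": force on a finger pad.
Only numpy, scipy, OpenCV 4.12 (cv2) and the standard library are available. Lean on these libraries where they do the work, as an engineer would, in place of code of your own. Each camera call takes 0.05 s, during which the arm holds its last target. There are 200 camera calls.

## Task

Pack up the sharpening van's bench: put each of the four good full-size grinding wheels (white, red, green, blue) into the caddy compartment lined in its own colour, standing upright on the compartment's floor with the hub on top. The wheels are brittle, so set them down rather than dropping them. Leave the two small worn-out wheels, one red and one green, standing where they are on the mat.

Things in the scene. Friction and masses are not known exactly. Their poses are not given: they have to be found in the camera images.
- wheel_white_hub (a point): Good white grinding wheel, upright, z up: white disc 52 mm across, 22 thick; on it a 3 mm flange 26 across, then a round steel hub 20 across, from 25 to 56 mm above the underside. This point: on the hub's axis, 40 mm above the underside (16 below its top); grip the hub here from above, clear of the disc. Yaw is immaterial. About 0.14 kg. Starts on a flat 2 mm black mat.
- wheel_red_hub (a point): Good red grinding wheel, upright, z up: red disc 52 mm across, 22 thick; on it a 3 mm flange 26 across, then a round steel hub 20 across, from 25 to 56 mm above the underside. This point: on the hub's axis, 40 mm above the underside (16 below its top); grip the hub here from above, clear of the disc. Yaw is immaterial. About 0.14 kg. Starts on a flat 2 mm black mat.
- wheel_green_hub (a point): Good green grinding wheel, upright, z up: green disc 52 mm across, 22 thick; on it a 3 mm flange 26 across, then a round steel hub 20 across, from 25 to 56 mm above the underside. This point: on the hub's axis, 40 mm above the underside (16 below its top); grip the hub here from above, clear of the disc. Yaw is immaterial. About 0.14 kg. Starts on a flat 2 mm black mat.
- wheel_blue_hub (a point): Good blue grinding wheel, upright, z up: blue disc 52 mm across, 22 thick; on it a 3 mm flange 26 across, then a round steel hub 20 across, from 25 to 56 mm above the underside. This point: on the hub's axis, 40 mm above the underside (16 below its top); grip the hub here from above, clear of the disc. Yaw is immaterial. About 0.14 kg. Starts on a flat 2 mm black mat.
- worn_red_hub (a point): Worn-out red wheel, a look-alike to be left alone: the same hub and height, but its red disc is worn down to 38 mm across and has two small dark scars in the rim. This point is on the hub's axis, 40 mm above the underside. Stands among the good wheels on the mat, about 65 mm or more from axis to axis.
- worn_green_hub (a point): Worn-out green wheel, a look-alike to be left alone: the same hub and height, but its green disc is worn down to 38 mm across and has two small dark scars in the rim. This point is on the hub's axis, 40 mm above the underside. Stands among the good wheels on the mat, about 65 mm or more from axis to axis.
- bay_white_floor (a point): Centre of the white-lined compartment's floor, on top of the liner, 7 mm above the bench. One of four in a fixed grey caddy (152 mm square, 22 high, two by two, 73.5 between centres); 68 mm square inside, walls 5 thick, their tops 15 mm above this point. x and y run along the walls, z up. The colours' places in the caddy change.
- bay_red_floor (a point): Centre of the red-lined compartment's floor, on top of the liner, 7 mm above the bench. One of four in a fixed grey caddy (152 mm square, 22 high, two by two, 73.5 between centres); 68 mm square inside, walls 5 thick, their tops 15 mm above this point. x and y run along the walls, z up. The colours' places in the caddy change.
- bay_green_floor (a point): Centre of the green-lined compartment's floor, on top of the liner, 7 mm above the bench. One of four in a fixed grey caddy (152 mm square, 22 high, two by two, 73.5 between centres); 68 mm square inside, walls 5 thick, their tops 15 mm above this point. x and y run along the walls, z up. The colours' places in the caddy change.
- bay_blue_floor (a point): Centre of the blue-lined compartment's floor, on top of the liner, 7 mm above the bench. One of four in a fixed grey caddy (152 mm square, 22 high, two by two, 73.5 between centres); 68 mm square inside, walls 5 thick, their tops 15 mm above this point. x and y run along the walls, z up. The colours' places in the caddy change.

How it is judged:
By the outcome, as a careful person would: the job done as asked, in the order asked, and still so for the second after the job is handed in, with the robot touching nothing.
It also fails if it takes over 88 s, if anything falls off the work surface, if the arm or the gripper's body presses on something with over 40 N, if the wrist force passes 120 N, or if a joint passes its speed limit or range.

## Working session

There is one attempt and no reset: what is moved stays moved. The work goes in short steps, Python scripts to look and compute and a shell command to move; the robot and the scene stay as the last step left them, time stands still between calls to the robot, and variables do not carry over. Pictures are saved under pics/ and viewed, at most 14 in all, crops included, and the job is handed in when it is done.

```bash
mkdir -p pics; ls; python3 - <<'E'
from workcell import arm
import cv2
for n in ("top","side"):
    cv2.imwrite(f"pics/{n}0.png",arm.get_image(n)[:,:,::-1])
    print(n,arm.get_calibration(n))
s=arm.state();print(s,arm.tcp_to_grasp)
E
```

```text
pics
top {'fov_y': 56.044970088516244, 'cx': 316.88954827583945, 'cy': 231.12848057087965, 'extrinsics': array([[ 0.02567037,  0.98477477, -0.1719293 ,  0.4166958 ],
       [-0.99953949,  0.02250063, -0.02036011, -0.01765202],
       [-0.01618161,  0.17237278,  0.98489887,  0.83283498],
       [ 0.        ,  0.        ,  0.        ,  1.        ]])}
side {'fov_y': 46.64503328115281, 'cx': 311.56185006550044, 'cy': 234.9215390833091, 'extrinsics': array([[-0.76927305,  0.2909348 , -0.56883733, -0.01814842],
       [-0.6387908 , -0.3681353 ,  0.67559064,  0.62131295],
       [-0.01285627,  0.88308173,  0.46904304,  0.5430599 ],
       [ 0.        ,  0.        ,  0.        ,  1.        ]])}
{'time': 0.1, 'qpos': array([-1.43911754e+00,  8.79367971e-02,  1.37211653e+00, -2.72609577e-06,
        1.68364698e+00, -1.03106251e-01]), 'joint_velocities': array([ 0.0005379 , -0.00138611, -0.00278576,  0.00058083,  0.00041719,
        0.00060473]), 'joint_torque': array([ 1.60930118e-03, -3.53013396e+01, -3.14220107e+01, -1.29129276e-04,
        7.96218461e-03, -1.08643675e-05]), 'position': array([ 0.1278715 , -0.53439609,  0.20341902]), 'orientation': array([-1.05369721e-03,  9.93116874e-01,  1.17122857e-01, -1.64091019e-05]), 'wrist_force': array([-0.03861745, -0.40590928, -0.66512682]), 'wrist_torque': array([ 0.00881711,  0.04497242, -0.01525201]), 'gripper_force': 0.0, 'finger_gap': 0.08530271520533779} 0.0187
```

View pics/top0.png

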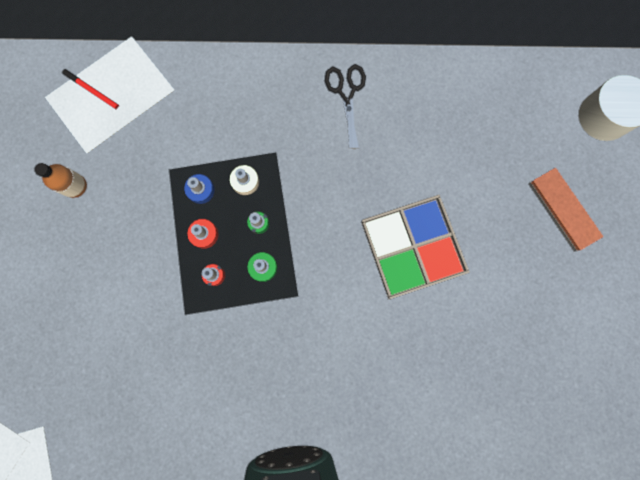

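View pics/side0.png

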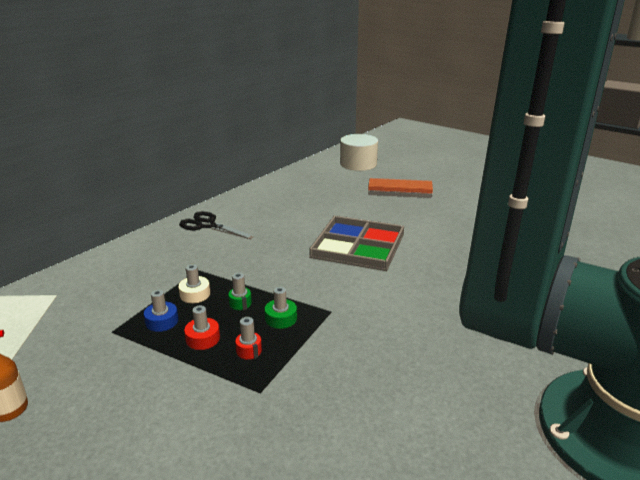

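The top view shows good wheels at blue (198,188), white (243,180), red (202,233) and green (262,267). The small worn ones are green (258,222) and red (212,274). The caddy is centred near (413,248), with white at top left, blue top right, green bottom left and red bottom right. The side view agrees.

```bash
python3 - <<'E'
import cv2
im=cv2.imread("pics/top0.png")
a=cv2.resize(im[150:320,160:310],None,fx=3.5,fy=3.5,interpolation=cv2.INTER_CUBIC)  # 525x595
cv2.imwrite("pics/c1.png",a)
a=cv2.resize(im[190:305,355:475],None,fx=5,fy=5,interpolation=cv2.INTER_CUBIC) #600x575
cv2.imwrite("pics/c2.png",a)
E
```

```text
(no output)
```

View pics/c1.png

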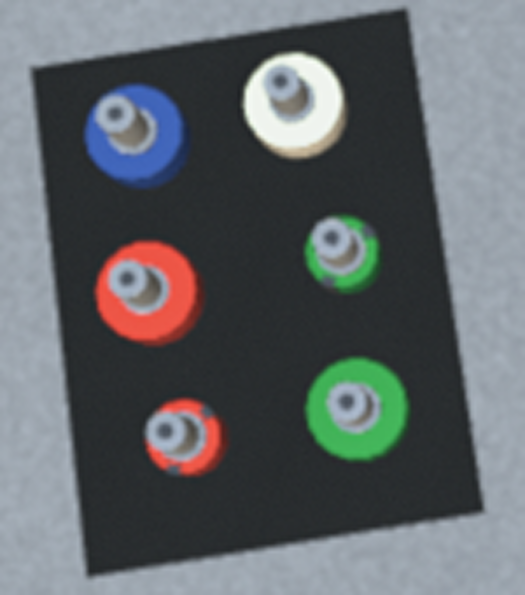

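View pics/c2.png

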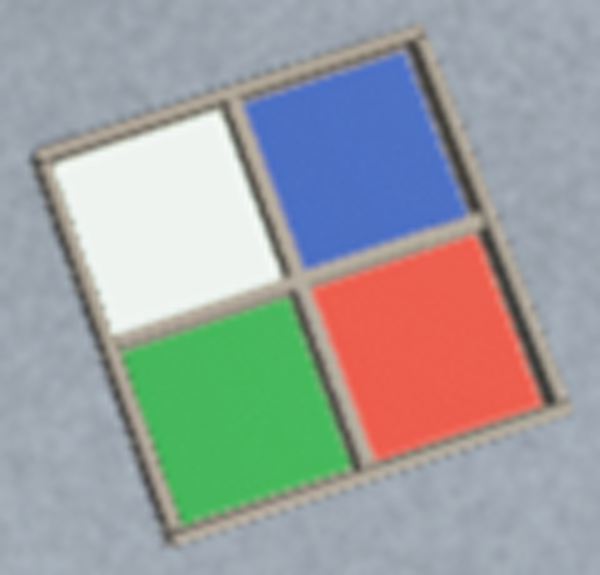

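Crop 1 gives hub-top holes (crop px): blue (116,113), white (281,82), red (128,279), green (348,403), worn green (333,238), worn red (167,433). Crop 2 gives the caddy's top outer corners: (38,157), (422,30), (568,405), (172,542).

```bash
cat > h.py <<'E'
import numpy as np
from workcell import arm
def w(n,uv,z,c=None):
    c=c or arm.get_calibration(n); E=np.array(c["extrinsics"]); f=240/np.tan(np.radians(c["fov_y"]/2))
    d=E[:3,:3]@[(uv[0]-c["cx"])/f,-(uv[1]-c["cy"])/f,-1]
    return E[:3,3]+d*(z-E[2,3])/d[2]
E
python3 - <<'E'
from h import *
np.set_printoptions(precision=4,suppress=True)
H=dict(blue=(116,113),white=(281,82),red=(128,279),green=(348,403),wg=(333,238),wr=(167,433))
D=dict(blue=(134,133),white=(294,103),red=(147,292),green=(357,409),wg=(342,253),wr=(184,437))
q=lambda p,s,o:((p[0]+.5)/s-.5+o[0],(p[1]+.5)/s-.5+o[1])
for k in H:
    a=w("top",q(H[k],3.5,(160,150)),.058);b=w("top",q(D[k],3.5,(160,150)),.024);print(k,a[:2],b[:2],np.hypot(*a[:2]))
C=np.array([w("top",q(p,5,(355,190)),.022)[:2] for p in [(38,157),(422,30),(568,405),(172,542)]])
print(C,C.mean(0),[np.linalg.norm(C[i]-C[i-1]) for i in range(4)])
m=C.mean(0)
u=(C[1]-C[0]+C[2]-C[3]);v=(C[3]-C[0]+C[2]-C[1]);print("ang",np.degrees(np.arctan2(u[1],u[0])),np.degrees(np.arctan2(v[1],v[0])))
u/=np.linalg.norm(u);v/=np.linalg.norm(v);h=.03675
for k,a,b in(("white",-1,-1),("blue",1,-1),("green",-1,1),("red",1,1)):print(k,m+h*(a*u+b*v))
E
```

```text
blue [0.6361 0.2224] [0.6349 0.2225] 0.6738553119719041
white [0.6543 0.1388] [0.6532 0.1381] 0.66883439712802
red [0.5503 0.21  ] [0.5495 0.2096] 0.5889911523355578
green [0.4907 0.0966] [0.491  0.0968] 0.5001511534530978
wg [0.5735 0.1081] [0.5725 0.1085] 0.5836230856395002
wr [0.4738 0.1852] [0.4745 0.1852] 0.5086999691353167
[[ 0.5789 -0.0833]
 [ 0.6298 -0.2242]
 [ 0.4928 -0.2733]
 [ 0.4407 -0.132 ]] [ 0.5356 -0.1782] [np.float64(0.14654561571476776), np.float64(0.1497885363216945), np.float64(0.14557915777373262), np.float64(0.15062747807361246)]
ang -69.95712700863166 -160.4482825440097
white [ 0.5576 -0.1314]
blue [ 0.5828 -0.2004]
green [ 0.4883 -0.156 ]
red [ 0.5135 -0.225 ]
```

The two height solutions agree within about 1 mm for every wheel. The caddy comes out about 148 mm against 152, which is close enough given 8 mm of clearance. I'll start with white.

```bash
python3 -m inch '[[[2.9,3.7,-0.3,0,0,0,0.5],[2.9,3.7,-0.3,0,0,0,0.5],[2.9,3.7,-0.3,0,0,0,0.5],[2.9,3.7,-0.3,0,0,0,0.5],[2.9,3.7,-0.3,0,0,0,0.5],[2.9,3.7,-0.3,0,0,0,0.5],[2.9,3.7,-0.3,0,0,0,0.5],[2.9,3.7,-0.3,0,0,0,0.5],[2.9,3.7,-0.3,0,0,0,0.5],[2.9,3.7,-0.3,0,0,0,0.5],[2.9,3.7,-0.3,0,0,0,0.5],[2.9,3.7,-0.3,0,0,0,0.5]]]' 30
python3 -m inch '[[[2.9,3.7,-0.3,0,0,0,0.5],[2.9,3.7,-0.3,0,0,0,0.5],[2.9,3.7,-0.3,0,0,0,0.5],[2.9,3.7,-0.3,0,0,0,0.5],[2.9,3.7,-0.3,0,0,0,0.5],[2.9,3.7,-0.3,0,0,0,0.5],[0,0,0,0,0,0,0.5],[0,0,0,0,0,0,0.5]]]'
python3 - <<'E'
from h import *
import cv2
s=arm.state();print(s["qpos"],s["position"],s["orientation"],s["finger_gap"])
c=arm.get_calibration("wrist");cv2.imwrite("pics/w0.png",arm.get_image("wrist")[:,:,::-1])
print(c)
E
```

```text
time: 1.3
position: [0.4765, -0.0891, 0.1681]
orientation: [0.0, 0.993, 0.117, -0.0]
wrist_force: [0.5, -0.5, 0.6]
finger_gap: 0.043
gripper_force: 0.0
time: 2.1
position: [0.6495, 0.1318, 0.1484]
orientation: [0.0, 0.993, 0.118, -0.002]
wrist_force: [-0.8, -0.0, 0.3]
finger_gap: 0.0427
gripper_force: 0.0
[ 1.15011131e-01  3.57300516e-01  1.15879379e+00 -6.48591854e-04
  1.62920719e+00  1.44921079e+00] [0.64945895 0.13177335 0.14842268] [ 3.17679825e-04  9.93011312e-01  1.18004194e-01 -1.85547082e-03] 0.042706669961157254
{'fov_y': 61.12688302747942, 'cx': 310.9744658968177, 'cy': 243.77187927115472, 'extrinsics': array([[ 0.23362265,  0.92248334,  0.30731895,  0.72919505],
       [-0.97232641,  0.22120866,  0.07515375,  0.15200531],
       [ 0.00134646, -0.31637195,  0.94863427,  0.31739162],
       [ 0.        ,  0.        ,  0.        ,  1.        ]])}
```

View pics/w0.png

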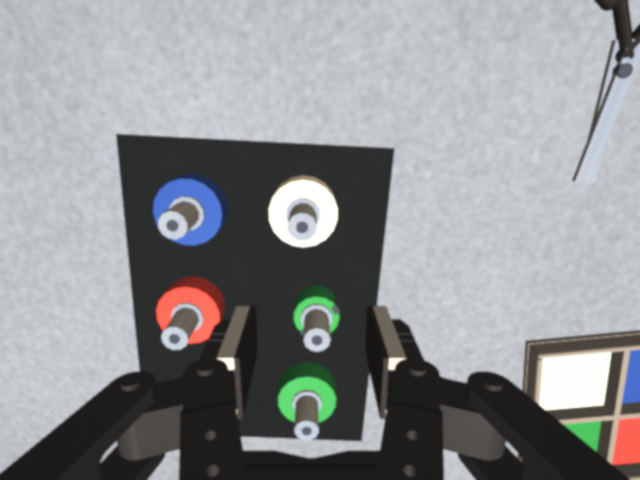

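The wrist view shows hub tops at white (302,227), blue (172,225), red (175,338), worn green (317,340) and green (306,430). I'll check these against the top camera.

```bash
python3 - <<'E'
from h import *
for k,p in dict(white=(302,227),blue=(172,225),red=(175,338),wg=(317,340),green=(306,430)).items(): print(k,w("wrist",p,.058)[:2].round(4))
E
```

```text
white [0.6549 0.139 ]
blue [0.6362 0.2234]
red [0.5512 0.2103]
wg [0.5736 0.1088]
green [0.4919 0.098 ]
```

The two cameras agree within about 1 mm. I'll descend and grip white.

```bash
python3 -m inch '[[[0.25,0.35,-2,0,0,0,0.5],[0.25,0.35,-3,0,0,0,0.5],[0,0,-3,0,0,0,0.5],[0,0,-2,0,0,0,0.5],[0,0,-1,0,0,0,0.5],[0,0,-0.8,0,0,0,0.5],[0,0,0,0,0,0,0.5],[0,0,0,0,0,0,0.1],[0,0,0,0,0,0,0.1],[0,0,0,0,0,0,0.1],[0,0,0,0,0,0,0.1],[0,0,0,0,0,0,0.1]]]' 40
python3 - <<'E'
from h import *
import cv2
print(arm.state()["finger_gap"])
im=arm.get_image("side")[:,:,::-1]
cv2.imwrite("pics/s1.png",cv2.resize(im[180:380,100:340],None,fx=3,fy=3))
E
```

```text
time: 3.35
position: [0.6551, 0.1382, 0.0329]
orientation: [0.0, 0.993, 0.117, 0.0]
wrist_force: [-0.1, 0.8, -0.4]
finger_gap: 0.0086
gripper_force: 0.0
0.008569724525880269
```

View pics/s1.png

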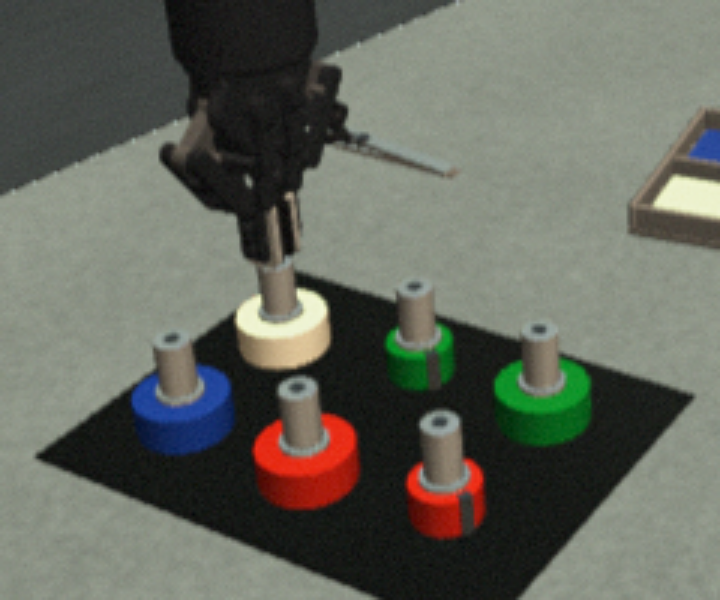

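The side crop shows the fingertips at the hub's top around (275,262), and the gap is only 8.6 mm, so the hub was not gripped. I'll look from above and from the wrist before moving.

```bash
python3 - <<'E'
from h import *
import cv2
s=arm.state();print(s["position"],s["orientation"],s["finger_gap"],s["gripper_force"],s["qpos"],s["wrist_force"])
def proj(n,P):
    c=arm.get_calibration(n);E=np.array(c["extrinsics"]);f=240/np.tan(np.radians(c["fov_y"]/2));p=E[:3,:3].T@(np.array(P)-E[:3,3])
    return (c["cx"]+f*p[0]/-p[2],c["cy"]-f*p[1]/-p[2])
for n in("wrist","side","top"):print(n,proj(n,s["position"]),proj(n,s["position"]+[0,0,.03]))
a=cv2.resize(arm.get_image("wrist")[:,:,::-1],(800,600))
cv2.imwrite("pics/w1.png",a)
E
```

```text
[0.65506905 0.13818631 0.03274959] [4.45868463e-05 9.93107301e-01 1.17208602e-01 1.73788515e-04] 0.008738292949577859 0.0 [ 1.23305654e-01  4.32999285e-01  1.29104312e+00 -9.22838907e-05
  1.41720320e+00  1.45915880e+00] [ 0.38494311  0.04152868 -0.51618684]
wrist (np.float64(312.72462600520004), np.float64(297.3252560218615)) (np.float64(313.1405217914605), np.float64(331.1469285105523))
side (np.float64(192.61737758111002), np.float64(280.0602069684612)) (np.float64(190.59690180035983), np.float64(264.9607734921273))
top (np.float64(242.81138191865927), np.float64(176.7555814868404)) (np.float64(239.8115572697675), np.float64(171.84849901200164))
```

View pics/w1.png

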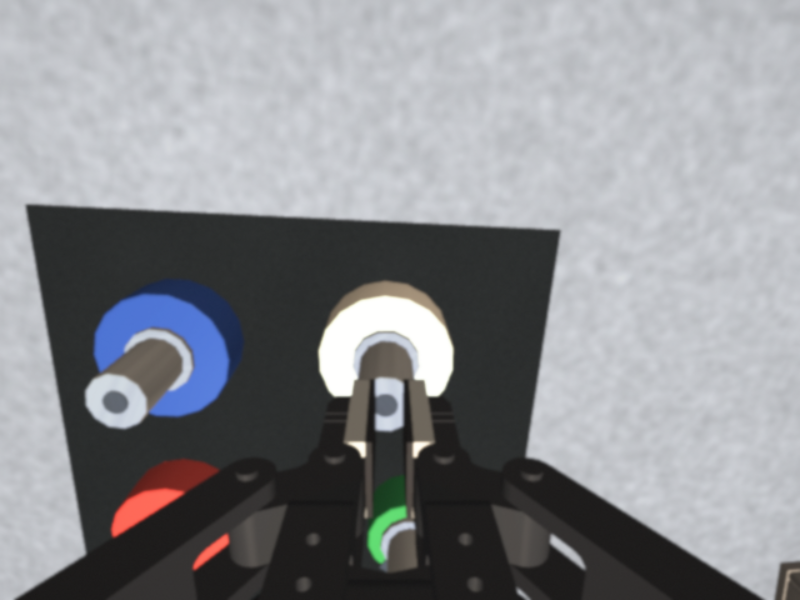

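The tips clear the hub top by almost nothing: both cameras put them near z≈59 mm, about 25 mm above the reported TCP, and nothing is touching. I'll open, go 2.2 cm lower and grip.

```bash
python3 -m inch '[[[0,0,0.2,0,0,0,0.5],[0,0,0,0,0,0,0.5],[0,0,0,0,0,0,0.5],[0,0,0,0,0,0,0.5],[0,0,-0.8,0,0,0,0.5],[0,0,-0.8,0,0,0,0.5],[0,0,-0.8,0,0,0,0.5],[0,0,0,0,0,0,0.5]]]'
python3 -m inch '[[[0,0,0,0,0,0,0.1],[0,0,0,0,0,0,0.1],[0,0,0,0,0,0,0.1],[0,0,0,0,0,0,0.1],[0,0,0,0,0,0,0.1]]]' 40
python3 - <<'E'
from h import *
import cv2
im=arm.get_image("side")[:,:,::-1]
cv2.imwrite("pics/s2.png",cv2.resize(im[180:380,100:340],None,fx=3,fy=3))
E
```

```text
time: 4.25
position: [0.6532, 0.1378, 0.0078]
orientation: [0.0, 0.993, 0.117, -0.002]
wrist_force: [-0.5, -0.3, -1.6]
finger_gap: 0.0427
gripper_force: 0.0
time: 4.75
position: [0.6549, 0.1381, 0.0106]
orientation: [0.0, 0.993, 0.117, 0.0]
wrist_force: [-0.1, -0.8, -1.4]
finger_gap: 0.0185
gripper_force: 39.0
```

View pics/s2.png

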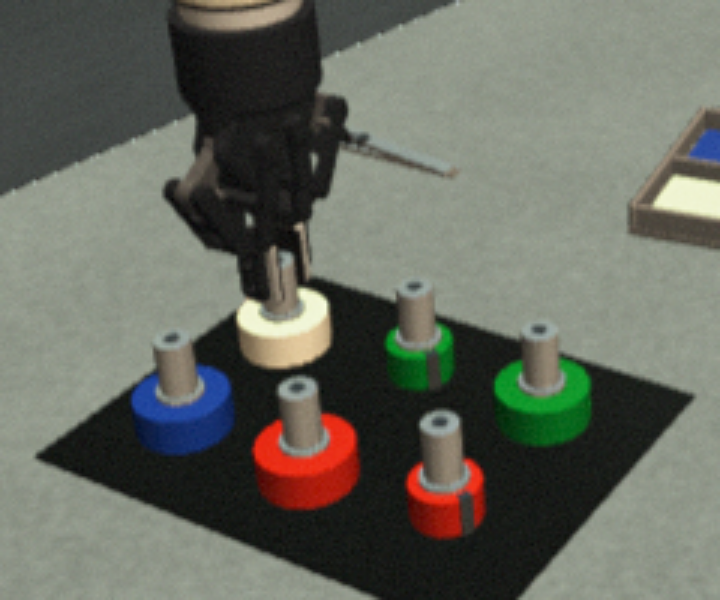

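White is gripped (gap 18.5 mm, 39 N), with the pads on the hub and clear of the disc. I'll lift it and carry it over the white bay.

```bash
python3 -m inch '[[[0,0,1,0,0,0,0.1],[0,0,3,0,0,0,0.1],[0,0,3,0,0,0,0.1],[0,0,1,0,0,0,0.1],[-1,-3,0,0,0,0,0.1],[-1.6,-4.5,0,0,0,0,0.1],[-1.7,-4.5,0,0,0,0,0.1],[-1.7,-4.5,0,0,0,0,0.1],[-1.7,-4.5,0,0,0,0,0.1],[-1.2,-3.5,0,0,0,0,0.1],[-0.8,-2.5,0,0,0,0,0.1],[0,0,0,0,0,0,0.1]]]'
python3 -m inch '[[[0,0,-1,0,0,0,0.1],[0,0,-2,0,0,0,0.1],[0,0,-2,0,0,0,0.1],[0,0,-1,0,0,0,0.1],[0,0,0,0,0,0,0.1],[0,0,0,0,0,0,0.1]]]'
python3 - <<'E'
from h import *
import cv2
print(arm.state()["position"])
b=arm.get_image("wrist")[:,:,::-1]
a=arm.get_image("side")[:,:,::-1]
a=cv2.resize(a[130:300,220:460],(400,283));b=cv2.resize(b,(400,300))
cv2.imwrite("pics/m1.png",np.vstack([a,b]))
E
```

```text
time: 6.0
position: [0.5565, -0.1353, 0.0903]
orientation: [0.001, 0.993, 0.115, -0.001]
wrist_force: [-0.3, -0.4, -1.7]
finger_gap: 0.0182
gripper_force: 39.3
time: 6.6
position: [0.5583, -0.1313, 0.0306]
orientation: [-0.0, 0.993, 0.118, 0.0]
wrist_force: [-0.9, 0.3, -1.8]
finger_gap: 0.0184
gripper_force: 39.3
[ 0.55834214 -0.13125166  0.03062802]
```

View pics/m1.png

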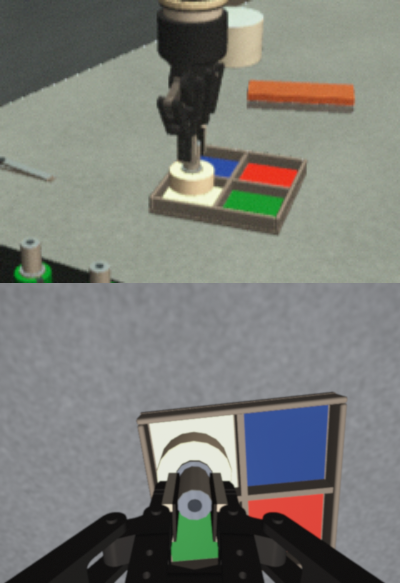

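The combined view shows the white wheel hanging inside the white bay's outline, with even margins left and right, about 15 mm above the floor. I'll lower it gently and watch the force.

```bash
python3 -m inch '[[[0,0,-0.5,0,0,0,0.1],[0,0,-0.5,0,0,0,0.1],[0,0,-0.3,0,0,0,0.1],[0,0,0,0,0,0,0.1],[0,0,-0.1,0,0,0,0.1],[0,0,0,0,0,0,0.1]]]'
python3 -m inch '[[[0,0,-0.1,0,0,0,0.1],[0,0,0,0,0,0,0.1],[0,0,0,0,0,0,0.1]]]'
```

```text
time: 7.3
position: [0.5579, -0.132, 0.0165]
orientation: [0.0, 0.993, 0.117, -0.0]
wrist_force: [-0.1, 0.4, -1.6]
finger_gap: 0.0185
gripper_force: 39.3
time: 7.6
position: [0.558, -0.1319, 0.0156]
orientation: [0.0, 0.993, 0.117, 0.0]
wrist_force: [0.3, -0.4, -1.8]
finger_gap: 0.0185
gripper_force: 39.3
```

```bash
python3 -m inch '[[[0,0,-0.1,0,0,0,0.1],[0,0,0,0,0,0,0.1],[0,0,0,0,0,0,0.1]]]'
python3 -m inch '[[[0,0,-0.1,0,0,0,0.1],[0,0,0,0,0,0,0.1],[0,0,0,0,0,0,0.1]]]'
```

```text
time: 7.9
position: [0.5582, -0.1319, 0.0154]
orientation: [0.0, 0.993, 0.117, 0.0]
wrist_force: [-2.2, 1.5, 4.3]
finger_gap: 0.0185
gripper_force: 39.9
time: 8.2
position: [0.5583, -0.1319, 0.0154]
orientation: [0.0, 0.993, 0.117, 0.0]
wrist_force: [-4.0, 1.6, 9.0]
finger_gap: 0.0183
gripper_force: 40.4
```

Contact is at z≈0.0155, as predicted. I'll release, lift and go to red.

```bash
python3 -m inch '[[[0,0,0.2,0,0,0,0.1],[0,0,0,0,0,0,0.25],[0,0,0,0,0,0,0.5],[0,0,0,0,0,0,0.5],[0,0,0,0,0,0,0.5],[0,0,2,0,0,0,0.5],[0,0,3,0,0,0,0.5],[0,0,3,0,0,0,0.5],[0,3,0,0,0,0,0.5],[-0.1,4.5,0,0,0,0,0.5],[-0.1,4.5,0,0,0,0,0.5],[-0.1,4.5,0,0,0,0,0.5]]]'
python3 -m inch '[[[-0.1,4.5,0,0,0,0,0.5],[-0.1,4.5,0,0,0,0,0.5],[-0.1,4.5,0,0,0,0,0.5],[-0.1,2.5,0,0,0,0,0.5],[0,1.7,0,0,0,0,0.5],[0,0,-2,0,0,0,0.5],[0,0,0,0,0,0,0.5],[0,0,0,0,0,0,0.5]]]'
```

```text
time: 9.4
position: [0.5548, 0.0344, 0.0956]
orientation: [0.0, 0.993, 0.117, 0.0]
wrist_force: [-0.1, -0.8, -0.1]
finger_gap: 0.0424
gripper_force: 0.0
time: 10.2
position: [0.5506, 0.2093, 0.0749]
orientation: [0.0, 0.993, 0.117, -0.001]
wrist_force: [-0.5, -0.6, 0.4]
finger_gap: 0.0427
gripper_force: 0.0
```

```bash
python3 -m inch '[[[0,0.1,-2,0,0,0,0.5],[0,0,-2,0,0,0,0.5],[0,0,-1.5,0,0,0,0.5],[0,0,-0.9,0,0,0,0.5],[0,0,0,0,0,0,0.5],[0,0,0,0,0,0,0.1],[0,0,0,0,0,0,0.1],[0,0,0,0,0,0,0.1],[0,0,0,0,0,0,0.1],[0,0,0,0,0,0,0.1],[0,0,0,0,0,0,0.1]]]' 40
python3 - <<'E'
from h import *
import cv2
a=arm.get_image("side")[:,:,::-1]
cv2.imwrite("pics/s3.png",cv2.resize(a[170:390,100:420],(800,550)))
E
```

```text
time: 11.3
position: [0.552, 0.2112, 0.0129]
orientation: [0.0, 0.993, 0.117, 0.001]
wrist_force: [0.1, -1.8, 6.0]
finger_gap: 0.0186
gripper_force: 39.7
```

View pics/s3.png

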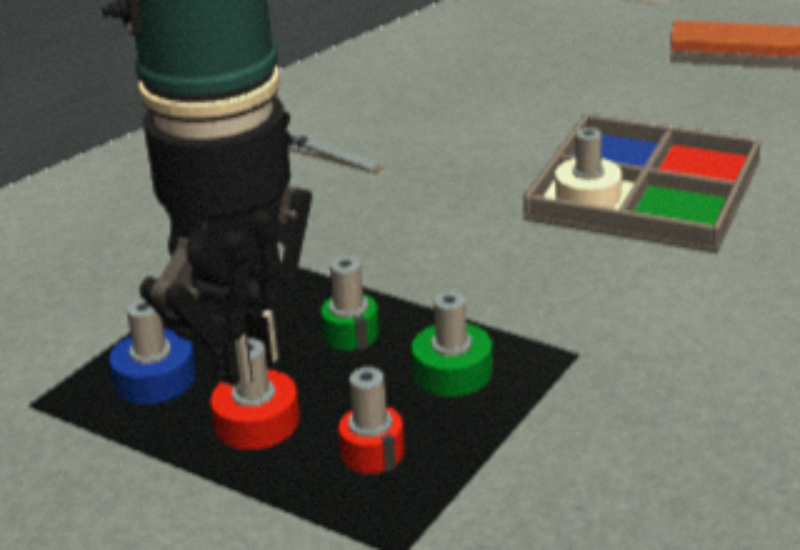

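The red wheel is gripped (18.6 mm, 39.7 N), and white stands well in its bay. I'll carry red 9 cm up, clearing white's hub.

```bash
python3 -m inch '[[[0,0,1,0,0,0,0.1],[0,0,3,0,0,0,0.1],[0,0,3,0,0,0,0.1],[0,0,2,0,0,0,0.1],[-0.2,-2.5,0,0,0,0,0.1],[-0.3,-4,0,0,0,0,0.1],[-0.4,-4.5,0,0,0,0,0.1],[-0.4,-4.5,0,0,0,0,0.1],[-0.4,-4.5,0,0,0,0,0.1],[-0.4,-4.5,0,0,0,0,0.1],[-0.4,-4.5,0,0,0,0,0.1],[-0.4,-4.5,0,0,0,0,0.1]]]'
python3 -m inch '[[[-0.4,-4.5,0,0,0,0,0.1],[-0.3,-3.5,0,0,0,0,0.1],[-0.1,-2,0,0,0,0,0.1],[0,0,0,0,0,0,0.1],[0,0,-2,0,0,0,0.1],[0,0,-2.5,0,0,0,0.1],[0,0,-1.5,0,0,0,0.1],[0,0,-1,0,0,0,0.1],[0,0,0,0,0,0,0.1],[0,0,0,0,0,0,0.1],[0,0,0,0,0,0,0.1]]]'
```

```text
time: 12.55
position: [0.5207, -0.125, 0.1008]
orientation: [-0.001, 0.993, 0.117, -0.001]
wrist_force: [0.4, 0.6, -1.4]
finger_gap: 0.0185
gripper_force: 39.3
time: 13.65
position: [0.515, -0.2243, 0.033]
orientation: [0.001, 0.993, 0.117, 0.001]
wrist_force: [1.0, -0.4, -1.7]
finger_gap: 0.0182
gripper_force: 39.4
```

```bash
python3 -m inch '[[[-0.1,-0.1,-0.5,0,0,0,0.1],[0,0,-0.5,0,0,0,0.1],[0,0,-0.3,0,0,0,0.1],[0,0,-0.1,0,0,0,0.1],[0,0,0,0,0,0,0.1],[0,0,-0.1,0,0,0,0.1],[0,0,0,0,0,0,0.1],[0,0,0,0,0,0,0.1]]]'
python3 -m inch '[[[0,0,-0.1,0,0,0,0.1],[0,0,0,0,0,0,0.1],[0,0,0,0,0,0,0.1]]]'
```

```text
time: 14.45
position: [0.5127, -0.225, 0.0179]
orientation: [0.0, 0.993, 0.117, -0.0]
wrist_force: [-3.6, 0.5, 7.2]
finger_gap: 0.0182
gripper_force: 40.2
time: 14.75
position: [0.5128, -0.2251, 0.0178]
orientation: [0.0, 0.993, 0.117, -0.0]
wrist_force: [-5.3, 1.2, 10.8]
finger_gap: 0.018
gripper_force: 40.6
```

Red is on the floor. I'll release it and go to green.

```bash
python3 -m inch '[[[0,0,0.2,0,0,0,0.1],[0,0,0,0,0,0,0.25],[0,0,0,0,0,0,0.5],[0,0,0,0,0,0,0.5],[0,0,0,0,0,0,0.5],[0,0,2,0,0,0,0.5],[0,0,3,0,0,0,0.5],[0,0,3,0,0,0,0.5],[-0.2,2.5,0,0,0,0,0.5],[-0.3,4.5,0,0,0,0,0.5],[-0.3,4.5,0,0,0,0,0.5],[-0.3,4.5,0,0,0,0,0.5]]]'
python3 -m inch '[[[-0.3,4.5,0,0,0,0,0.5],[-0.3,4.5,0,0,0,0,0.5],[-0.3,4,0,0,0,0,0.5],[-0.2,2.2,0,0,0,0,0.5],[0,1,0,0,0,0,0.5],[0,0,-2,0,0,0,0.5],[0,0,0,0,0,0,0.5],[0,0,0,0,0,0,0.5]]]'
```

```text
time: 15.95
position: [0.5017, -0.0636, 0.0975]
orientation: [-0.0, 0.993, 0.117, 0.0]
wrist_force: [0.7, 0.5, -0.0]
finger_gap: 0.0427
gripper_force: 0.0
time: 16.75
position: [0.4907, 0.0963, 0.0771]
orientation: [0.0, 0.993, 0.117, -0.001]
wrist_force: [0.6, -1.4, 0.8]
finger_gap: 0.0426
gripper_force: 0.0
```

```bash
python3 -m inch '[[[0,0.1,-2,0,0,0,0.5],[0,0,-2,0,0,0,0.5],[0,0,-1.5,0,0,0,0.5],[0,0,-0.9,0,0,0,0.5],[0,0,0,0,0,0,0.5],[0,0,0,0,0,0,0.1],[0,0,0,0,0,0,0.1],[0,0,0,0,0,0,0.1],[0,0,0,0,0,0,0.1],[0,0,0,0,0,0,0.1],[0,0,0,0,0,0,0.1]]]' 40
```

```text
time: 17.85
position: [0.4922, 0.0979, 0.0149]
orientation: [0.0, 0.993, 0.117, 0.001]
wrist_force: [-0.0, -2.3, 5.3]
finger_gap: 0.0181
gripper_force: 39.6
```

```bash
python3 -m inch '[[[0,0,1,0,0,0,0.1],[0,0,3,0,0,0,0.1],[0,0,3,0,0,0,0.1],[0,0,2,0,0,0,0.1],[0,-2.5,0,0,0,0,0.1],[-0.1,-4,0,0,0,0,0.1],[-0.1,-4.5,0,0,0,0,0.1],[-0.1,-4.5,0,0,0,0,0.1],[0,-4.5,0,0,0,0,0.1],[0,-3.3,0,0,0,0,0.1],[0,-2,0,0,0,0,0.1],[0,0,0,0,0,0,0.1]]]'
python3 -m inch '[[[0,0,-2,0,0,0,0.1],[0,0,-2.5,0,0,0,0.1],[0,0,-1.5,0,0,0,0.1],[0,0,-1,0,0,0,0.1],[0,0,0,0,0,0,0.1],[0,0,0,0,0,0,0.1],[0,0,0,0,0,0,0.1]]]'
```

```text
time: 19.05
position: [0.4871, -0.1569, 0.1028]
orientation: [-0.0, 0.993, 0.115, -0.001]
wrist_force: [0.1, 0.0, -1.8]
finger_gap: 0.0183
gripper_force: 39.4
time: 19.75
position: [0.4889, -0.155, 0.0348]
orientation: [0.001, 0.993, 0.117, 0.001]
wrist_force: [0.8, -0.1, -1.0]
finger_gap: 0.0181
gripper_force: 39.5
```

```bash
python3 -m inch '[[[0,-0.1,-0.5,0,0,0,0.1],[0,0,-0.5,0,0,0,0.1],[0,0,-0.2,0,0,0,0.1],[0,0,-0.1,0,0,0,0.1],[0,0,0,0,0,0,0.1],[0,0,-0.1,0,0,0,0.1],[0,0,0,0,0,0,0.1],[0,0,0,0,0,0,0.1]]]'
python3 -m inch '[[[0,0,-0.1,0,0,0,0.1],[0,0,0,0,0,0,0.1],[0,0,0,0,0,0,0.1]]]'
```

```text
time: 20.55
position: [0.4881, -0.1561, 0.02]
orientation: [0.0, 0.993, 0.117, 0.0]
wrist_force: [-1.2, -0.4, 1.4]
finger_gap: 0.0182
gripper_force: 39.7
time: 20.85
position: [0.4882, -0.1562, 0.0199]
orientation: [0.0, 0.993, 0.117, 0.0]
wrist_force: [-2.3, 1.2, 5.3]
finger_gap: 0.0183
gripper_force: 40.3
```

```bash
python3 -m inch '[[[0,0,0.1,0,0,0,0.1],[0,0,0,0,0,0,0.25],[0,0,0,0,0,0,0.5],[0,0,0,0,0,0,0.5],[0,0,0,0,0,0,0.5],[0,0,2,0,0,0,0.5],[0,0,3,0,0,0,0.5],[0,0,3,0,0,0,0.5],[0.8,2,0,0,0,0,0.5],[1.6,4.2,0,0,0,0,0.5],[1.6,4.2,0,0,0,0,0.5],[1.6,4.2,0,0,0,0,0.5]]]'
python3 -m inch '[[[1.6,4.2,0,0,0,0,0.5],[1.6,4.2,0,0,0,0,0.5],[1.6,4.2,0,0,0,0,0.5],[1.6,4.2,0,0,0,0,0.5],[1.6,4.2,0,0,0,0,0.5],[0.8,1.6,0,0,0,0,0.5],[0.4,0.7,0,0,0,0,0.5],[0,0,-2,0,0,0,0.5],[0,0,0,0,0,0,0.5],[0,0,0,0,0,0,0.5]]]'
```

```text
time: 22.05
position: [0.5445, -0.0086, 0.0997]
orientation: [0.0, 0.993, 0.117, 0.0]
wrist_force: [1.8, 0.3, 0.2]
finger_gap: 0.0429
gripper_force: 0.0
time: 23.05
position: [0.6353, 0.2219, 0.0788]
orientation: [0.0, 0.993, 0.117, -0.001]
wrist_force: [0.1, 0.2, 0.8]
finger_gap: 0.0426
gripper_force: 0.0
```

```bash
python3 -m inch '[[[0.1,0.1,-2,0,0,0,0.5],[0,0,-2,0,0,0,0.5],[0,0,-1.5,0,0,0,0.5],[0,0,-1.1,0,0,0,0.5],[0,0,0,0,0,0,0.5],[0,0,0,0,0,0,0.1],[0,0,0,0,0,0,0.1],[0,0,0,0,0,0,0.1],[0,0,0,0,0,0,0.1],[0,0,0,0,0,0,0.1],[0,0,0,0,0,0,0.1]]]' 40
```

```text
time: 24.15
position: [0.6379, 0.2241, 0.0149]
orientation: [0.0, 0.993, 0.117, 0.001]
wrist_force: [1.0, -0.9, 4.1]
finger_gap: 0.0186
gripper_force: 39.6
```

```bash
python3 -m inch '[[[0,0,1,0,0,0,0.1],[0,0,3,0,0,0,0.1],[0,0,3,0,0,0,0.1],[0,0,2,0,0,0,0.1],[-0.3,-2.4,0,0,0,0,0.1],[-0.5,-4,0,0,0,0,0.1],[-0.6,-4.5,0,0,0,0,0.1],[-0.6,-4.5,0,0,0,0,0.1],[-0.6,-4.5,0,0,0,0,0.1],[-0.6,-4.5,0,0,0,0,0.1],[-0.6,-4.5,0,0,0,0,0.1],[-0.6,-4.5,0,0,0,0,0.1]]]'
python3 -m inch '[[[-0.6,-4.5,0,0,0,0,0.1],[-0.3,-3,0,0,0,0,0.1],[-0.1,-1.5,0,0,0,0,0.1],[0,0,0,0,0,0,0.1],[0,0,-2,0,0,0,0.1],[0,0,-2.5,0,0,0,0.1],[0,0,-1.5,0,0,0,0.1],[0,0,-1,0,0,0,0.1],[0,0,0,0,0,0,0.1],[0,0,0,0,0,0,0.1],[0,0,0,0,0,0,0.1]]]'
```

```text
time: 25.35
position: [0.5918, -0.1111, 0.103]
orientation: [-0.001, 0.993, 0.117, -0.001]
wrist_force: [1.0, 0.2, -1.8]
finger_gap: 0.0182
gripper_force: 39.3
time: 26.45
position: [0.584, -0.2001, 0.0351]
orientation: [0.001, 0.993, 0.117, 0.001]
wrist_force: [-1.2, 0.7, -1.3]
finger_gap: 0.0182
gripper_force: 39.3
```

```bash
python3 -m inch '[[[-0.1,0,-0.5,0,0,0,0.1],[0,0,-0.5,0,0,0,0.1],[0,0,-0.2,0,0,0,0.1],[0,0,-0.1,0,0,0,0.1],[0,0,0,0,0,0,0.1],[0,0,-0.1,0,0,0,0.1],[0,0,0,0,0,0,0.1],[0,0,0,0,0,0,0.1]]]'
python3 -m inch '[[[0,0,-0.2,0,0,0,0.1],[0,0,0,0,0,0,0.1],[0,0,0,0,0,0,0.1]]]'
```

```text
time: 27.25
position: [0.5822, -0.2001, 0.02]
orientation: [0.0, 0.993, 0.117, 0.0]
wrist_force: [-0.2, -0.4, 0.8]
finger_gap: 0.0182
gripper_force: 39.4
time: 27.55
position: [0.5823, -0.2003, 0.0198]
orientation: [0.001, 0.993, 0.117, 0.001]
wrist_force: [-3.6, 0.3, 7.8]
finger_gap: 0.0183
gripper_force: 40.2
```

Blue is down. I'll release, back off up and away, and check.

```bash
python3 -m inch '[[[0,0,0.1,0,0,0,0.1],[0,0,0,0,0,0,0.25],[0,0,0,0,0,0,0.5],[0,0,0,0,0,0,0.5],[0,0,0,0,0,0,0.5],[0,0,2,0,0,0,0.5],[0,0,3,0,0,0,0.5],[0,0,4,0,0,0,0.5],[0,0,4,0,0,0,0.5],[-2,-4,0,0,0,0,0.5],[-2,-4,0,0,0,0,0.5],[-2,-4,0,0,0,0,0.5]]]'
python3 -m inch '[[[-2,-4,0,0,0,0,0.5],[-2,-4,0,0,0,0,0.5],[-2,-4,0,0,0,0,0.5],[-2,-4,0,0,0,0,0.5],[0,0,0,0,0,0,0.5],[0,0,0,0,0,0,0.5]]]'
python3 - <<'E'
from h import *
import cv2
a=arm.get_image("top")[:,:,::-1];b=arm.get_image("side")[:,:,::-1]
a=cv2.resize(a[140:320,160:480],(532,300));b=cv2.resize(b[190:400,100:480],(543,300))[:,:532]
cv2.imwrite("pics/f.png",np.vstack([a,b]))
E
```

```text
time: 28.75
position: [0.5217, -0.3209, 0.1491]
orientation: [0.001, 0.993, 0.118, 0.0]
wrist_force: [0.6, -0.1, -0.2]
finger_gap: 0.0427
gripper_force: 0.0
time: 29.35
position: [0.4412, -0.4806, 0.1478]
orientation: [-0.001, 0.993, 0.116, 0.0]
wrist_force: [-0.4, 1.3, 0.7]
finger_gap: 0.0429
gripper_force: 0.0
```

View pics/f.png

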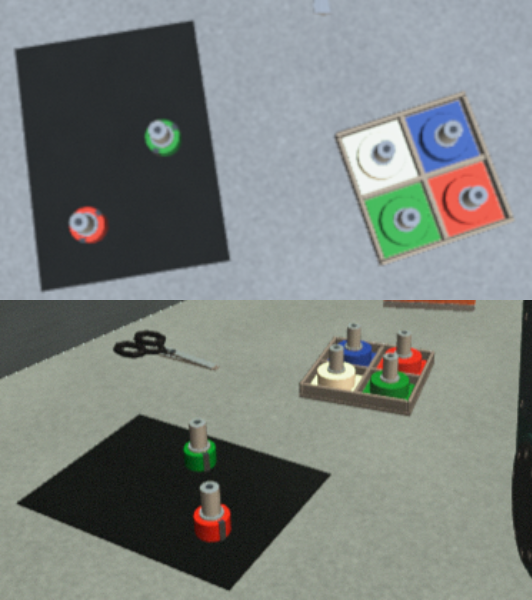

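The final view shows all four wheels upright in their own-colour bays, and both worn wheels untouched on the mat (crop positions (162,136) and (87,224)). I'm handing in.

```bash
python3 -c "
from workcell import arm
print(arm.close_job())"
```

```text
the job is handed in; nothing more can be done
None
```

All four good wheels stand upright in the compartments of their own colour, the two worn wheels are where they were on the mat, and the job was handed in at about 29.5 s of the 88 s allowed.

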